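# Get the stopper out of the bar caddy

## Task

The bottle stopper stands in the middle of the round wooden caddy, hemmed in by the upside-down glass tumbler, the dasher bottle and the jigger: first set all three of those, standing as they do now, on the marble board, then stand the stopper, stem up as now, on the cork coaster. After that put the tumbler, the dasher bottle and the jigger back in the caddy just as they stood, each centred on the same ring it came from, and do not push or knock over the other things on the stand.

Things in the scene. Friction and masses are not known exactly. Their poses are not given: they have to be found in the camera images.
- tumbler_mid (a point): Clear glass tumbler standing upside down (closed end up), 102 mm tall, at most 68 mm across, 0.17 kg. The point is on its axis, half-way up (51 mm above the surface it stands on); z is up along its axis. Stands on one of the caddy's three rings.
- dasher_mid (a point): Small round amber dasher bottle with a pointed cap, 138 mm tall, body 47 mm across, narrowing to the neck in its upper half, 0.19 kg. The point is on its axis 69 mm above its underside; z is up. Take it by the body at about this height. Stands on one of the caddy's three rings.
- measure_mid (a point): Steel double jigger (two cones mouth to mouth, a narrow waist), 97 mm tall, 41 mm across at both ends, 0.09 kg. It feels to the gripper like a plain 41 mm wide cylinder, 97 mm tall. The point is on its axis 48.5 mm above its underside; z is up. Stands on one of the caddy's three rings.
- stopper_mid (a point): Black bottle stopper standing on its head in the middle of the caddy: head 33 mm across and 18 mm high at the bottom, above it a stem 20 mm across up to 48 mm, 0.06 kg. Take it by the stem, with the fingertips 20 mm or more above its underside. The point is on its axis 24 mm above its underside; z is up.
- caddy: Round light-wood caddy, fixed, 234 mm across, with a low rim 18 mm high and 4 mm thick. Its floor is 8 mm above the stand. Origin at the centre of its underside. Three dark inlaid rings, 77 mm across, are centred 64 mm from the centre and 120 degrees apart; at the start the tumbler, dasher bottle and jigger stand centred on them in any order.
- board: White marble serving board, fixed, 270 by 150 mm, 10 mm thick. Origin at the centre of its underside, its x along the 270 mm side, y along the 150 mm side. Its top is 10 mm above the stand. Empty at the start.
- coaster: Round cork coaster, fixed, 100 mm across, 5 mm thick. Origin at the centre of its underside.
- wine_glass: Empty stemmed wine glass, 200 mm tall, 80 mm across, standing about 150 mm beyond the coaster's centre (away from the robot); leave it alone. Origin at the centre of its underside, z up.
- salt: Round wooden salt cellar with a lid, 70 mm across, 67 mm tall, standing at the back of the stand; leave it alone. Origin at the centre of its underside.
- wine_bottle: Pale wine bottle, 299 mm tall, 74 mm across, at the back left corner of the stand; leave it alone. Origin at the centre of its underside, z up.
Not all that is in view belongs to the job. What is shaped like the part that bears stopper_mid but orange is not meant.

How it is judged:
By the outcome, as a careful person would: the job done as asked, in the order asked, and still so for the second after the job is handed in, with the robot touching nothing.
It also fails if it takes over 141 s, if anything falls off the work surface, if the arm or the gripper's body presses on something with over 40 N, if the wrist force passes 120 N, or if a joint passes its speed limit or range.

## Robot

A 6-joint arm with a two-finger parallel gripper is mounted at the origin on a cart in front of the work surface, level with it; the furniture and walls round the work are solid. World frame = base frame: x ahead of the robot, y to its left, z up, the work surface at z = 0. Lengths are in m, angles in rad, forces in N, time in s.
With the tool pointing down it reaches from about 0.25 to 0.85 m from the base axis. Payload 12.5 kg.
Tool frame: the origin (TCP) lies on the mounting face of the last link; the fingertips stand 186 mm ahead of it and the grasp point (between the pads) lies 167 mm ahead of it; z points along the fingers, y is the direction in which the jaws open and shut (so a half turn about z gives the same grasp; the last joint's range is limited). The gripper opens to 93 mm and grips with 3 to 60 N. Pads are 15 mm wide; open, the fingers measure 128 mm over their backs; the gripper's body (75 mm by 188 mm) begins 65 mm behind the grasp point.
Start: joints at [1.211, 0.351, 1.652, -0, 1.139, -0.085], TCP at [0.149, 0.529, 0.405] pointing down, gripper open.
Joint ranges: [-2.75, 2.75], [-0.79, 2.1], [0.01, 2.65], [-1.57, 4.71], [0.07, 3.14], [-2.87, 2.87]. Speed limits (rad/s): [2.22, 2.22, 2.79, 3.14, 3.14, 3.14].

## Interface

Orientations are given as [roll, pitch, yaw] about the fixed x, y, z axes, in that order (R = Rz(yaw) Ry(pitch) Rx(roll)).
In Python, from bench import * gives the robot as it stands. The module is installed in compiled form; this text tells all that it offers.
- The arm moves only by the tool step_arm, never from a script. Its argument "deltas" is a list that holds one entry, the list of rows, each a list of 7 numbers: the turn, a rotation vector about the tool's x, y, z in rad, then the shift along the tool's x, y, z in cm, then the opening in per cent of the stroke, from 0 (shut) to 100 (fully open). In form: [[[rx, ry, rz, dx, dy, dz, jaw], ...]]. A call has exactly 5 rows; each row shifts and turns the commanded pose from where the row before left it, along the tool's axes as they then stand; what a row does not reach is not made up. A row lasts 1/8 s, in which the tool goes at most 62.5 mm and 10.7 degrees, less where a joint would pass 70% of its speed; a pose out of reach is approached as far as the arm can. A call with a gripper value outside its range is refused whole. The fingers move at their own pace and stop on an object; the grip force is fixed at half the most. Time passes only in rows, so rows that do not move let the fingers close, or fill a call up. It gives the time, the measured TCP pose, the force and the opening at its end, in the units of the state.
- get_state(): the state, without advancing time (a new reading comes with each control period).
- snapshot(name): name is "side" or "top" or "wrist"; returns the picture (384x512x3 uint8, blue, green, red); there is no depth.
- calibration(name): a dict with "fx", "fy", "cx", "cy" (pixels), "T" (4x4, takes a point from camera to world coordinates); the wrist camera has in their place "tool_from_camera" (4x4, takes a point from camera to tool coordinates, whose origin is the TCP and whose axes are the flange's). Camera axes: x right, y up, looking along -z (the intrinsics and any distortion apply to the point x, -y, -z); pixel columns grow to the right and rows downward; lengths in m; the calibration is good to about 2 mm. A picture is of the moment at which its call begins: read the wrist's pose just before it. calibration takes no time and is no camera call.
- job_done(): hands the job in, once; it reports no verdict.
Trained networks look in the newest picture that a camera, given by its name, has taken for a name from the list of things; names that differ only in an ending like _2 or _b are one class to them, and where a whole thing is asked for, a point or a joint stands for the part that bears it (a point fixed in the world has none). Each returns a list of dicts, best first, with "p" (0 to 1); they miss things now and then, are a little off and sometimes report something else, mostly with a low value. They report only what shows in the picture. A call takes as long as a camera call. They do not tell look-alikes from the thing itself.
- recognise(camera, query): "xyz" ([x, y, z] in m, in world coordinates, good to about 4 mm: the middle of the surface that is visible of it).
The state is a dict: "clock": time; "joint_pos": joint angles; "joint_velocities": joint speeds; "tau": joint torques, N m; "tcp_pos": TCP position; "ee_rot": TCP orientation; "ft_force": force on the tool from outside, world axes, zero at the start; "moment": the same for the moment, N m; "finger_gap": finger opening in m.
Only numpy, scipy, OpenCV 4.12 (cv2) and the standard library are available. Lean on these libraries where they do the work, as an engineer would, in place of code of your own. Each camera call takes 0.05 s, during which the arm holds its last target. There are 200 camera calls.

## Working session

There is one attempt and no reset: what is moved stays moved. The work goes in short steps, Python scripts to look and compute and a tool call to move; the robot and the scene stay as the last step left them, time stands still between calls to the robot, and variables do not carry over. Pictures are saved under pics/ and viewed, on a budget of 14 in all, crops included, one or two more only if the job needs it, and the job is handed in when it is done.

Besides the shell and the picture viewer there is one more tool, called by a JSON object that holds its "api" and its "payload", one argument or row to a line. step_arm: Moves the arm, as the interface text tells. Its arguments: {"type":"object","properties":{"deltas":{"type":"array","items":{"type":"array","items":{"type":"array","items":{"type":"number"}}}}},"required":["deltas"]}

```bash
mkdir -p pics; cat > h.py <<'E'
from bench import *
import numpy as np, cv2
def shot(n,f): 
    im=snapshot(n); cv2.imwrite('pics/'+f,im); return im
def proj(n,P):
    c=calibration(n); T=np.array(c['T'])
    p=np.linalg.inv(T)@np.r_[P,1]; x,y,z=p[0],-p[1],-p[2]
    return c['fx']*x/z+c['cx'],c['fy']*y/z+c['cy']
def back(n,u,v,z):
    c=calibration(n); T=np.array(c['T'])
    d=T[:3,:3]@np.array([(u-c['cx'])/c['fx'],-(v-c['cy'])/c['fy'],-1]); o=T[:3,3]
    return o+d*(z-o[2])/d[2]
E
python3 - <<'E'
from h import *
np.set_printoptions(precision=4,suppress=True)
a=shot('top','top1.png'); b=shot('side','side1.png')
s=get_state();print(s)
for n in('top','side'):
    c=calibration(n);print(n,{k:(v if k!='T' else np.array(v)) for k,v in c.items()})
    for q in ['tumbler_mid','dasher_mid','measure_mid','stopper_mid','caddy','board','coaster','wine_glass','salt','wine_bottle']:
        for d in recognise(n,q)[:3]: print(n,q,np.round(d['xyz'],3),round(d['p'],2),np.round(proj(n,d['xyz'])))
print(calibration('wrist'))
E
```

```text
{'clock': 0.1, 'joint_pos': array([ 1.2114,  0.3512,  1.6524,  0.    ,  1.1391, -0.0846]), 'joint_velocities': array([-0.0006, -0.0019, -0.0026, -0.0013, -0.0011, -0.    ]), 'tau': array([ -0.0005, -49.803 , -28.5702,   0.07  ,   0.0239,  -0.    ]), 'tcp_pos': array([0.1492, 0.5293, 0.4043]), 'ee_rot': array([-3.1406, -0.0001,  2.8668]), 'ft_force': array([-0.9404,  0.2081, -0.3096]), 'moment': array([ 0.0086, -0.0061, -0.0076]), 'finger_gap': 0.09307210236241209}
top {'fx': 453.4289697584225, 'fy': 453.4289697584225, 'cx': 257.12467611229914, 'cy': 192.91271790240137, 'T': array([[ 0.0203,  0.9903, -0.1374,  0.4418],
       [-0.9998,  0.0213,  0.0059,  0.0578],
       [ 0.0088,  0.1373,  0.9905,  1.0807],
       [ 0.    ,  0.    ,  0.    ,  1.    ]])}
top tumbler_mid [0.539 0.177 0.108] 0.74 [199. 209.]
top tumbler_mid [0.549 0.301 0.07 ] 0.27 [146. 205.]
top dasher_mid [0.448 0.23  0.091] 0.63 [174. 251.]
top dasher_mid [0.545 0.178 0.11 ] 0.31 [198. 206.]
top measure_mid [0.55  0.3   0.072] 0.88 [146. 205.]
top measure_mid [0.543 0.178 0.11 ] 0.23 [198. 207.]
top stopper_mid [ 0.6
[... 910 characters left out ...]
[0.512 0.244 0.027] 0.61 [269. 261.]
side stopper_mid [ 0.673 -0.094  0.016] 0.51 [246. 180.]
side caddy [0.498 0.272 0.008] 0.91 [272. 277.]
side board [ 0.519 -0.218  0.013] 0.97 [303. 169.]
side coaster [ 0.526 -0.003  0.008] 0.82 [286. 207.]
side wine_glass [0.67  0.019 0.153] 0.9 [233. 158.]
side salt [0.706 0.132 0.051] 0.7 [207. 211.]
side wine_bottle [0.705 0.358 0.15 ] 0.74 [164. 235.]
{'fx': 274.3572264333261, 'fy': 274.3572264333261, 'cx': 256.9438716524545, 'cy': 190.9635438915172, 'tool_from_camera': array([[ 0.0001,  0.962 ,  0.2732,  0.077 ],
       [ 1.    , -0.    , -0.0004, -0.0005],
       [-0.0004,  0.2732, -0.962 ,  0.0203],
       [ 0.    ,  0.    ,  0.    ,  1.    ]])}
```

```bash
python3 - <<'E'
import cv2
a=cv2.imread('pics/top1.png'); c=a[90:330,90:460]; cv2.imwrite('pics/top1c.png',cv2.resize(c,None,fx=2.15,fy=2.15,interpolation=cv2.INTER_CUBIC))
E
```

```text
(no output)
```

View pics/top1c.png

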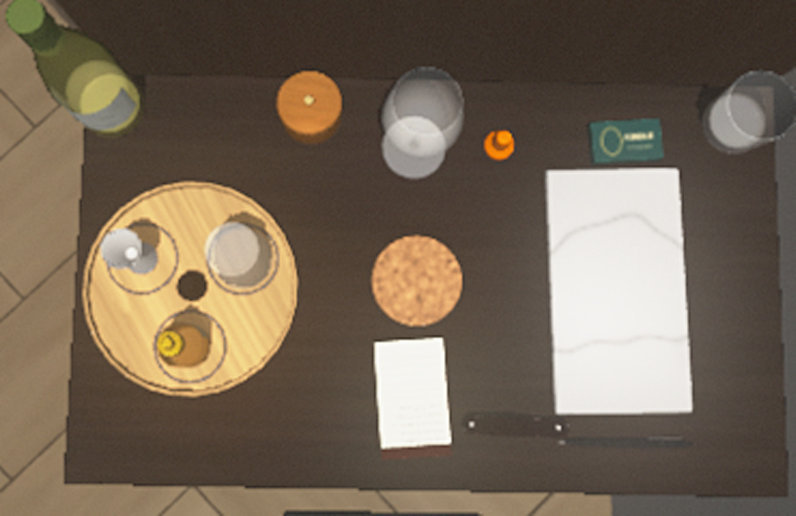

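View pics/side1.png

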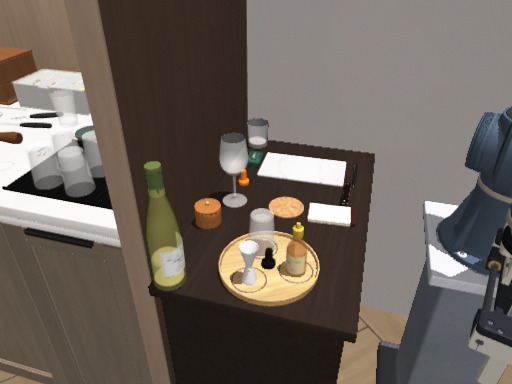

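Crop: the black stopper is at crop (192,286), which is full-image (179,223), in the middle of the caddy. Its look-alike is the orange stopper at crop (500,145), or (322,157), so I reject that one. The caddy tumbler is at crop (240,250). A look-alike glass stands at crop (735,115), beyond the board, and I reject that too. The jigger is at (130,250) and the dasher bottle at (185,340). The board and coaster are empty.

```bash
python3 - <<'E'
from h import *
from scipy.optimize import least_squares
a=cv2.imread('pics/top1.png'); hsv=cv2.cvtColor(a,cv2.COLOR_BGR2HSV)
def blob(m,seed):
    m=cv2.morphologyEx(m.astype(np.uint8)*255,cv2.MORPH_CLOSE,np.ones((5,5)))
    cs,_=cv2.findContours(m,0,cv2.CHAIN_APPROX_NONE)
    return max([c for c in cs if cv2.pointPolygonTest(cv2.convexHull(c),seed,False)>=0],key=cv2.contourArea)
def circ(c,z):
    h=cv2.convexHull(c)[:,0,:]
    P=np.array([back('top',u,v,z)[:2] for u,v in c[:,0,:]])
    r=least_squares(lambda p:np.hypot(P[:,0]-p[0],P[:,1]-p[1])-p[2],[*P.mean(0),.1],loss='soft_l1',f_scale=.003)
    return r.x
wood=(hsv[...,2]>110)&(hsv[...,1]>60)
m=wood.copy(); m[:, :120]=0; m[:160]=0; m[:,232:]=0; m[280:]=0
print('caddy',circ(blob(m,(178,230)),.016))
m=wood.copy(); m[:, :255]=0; m[:190]=0; m[:,315:]=0; m[245:]=0
print('coaster',circ(blob(m,(283,221)),.005))
m=(hsv[...,2]>150)&(hsv[...,1]<60); m[:,:330]=0; m[:165]=0
b=blob(m,(375,225)); r=cv2.minAreaRect(b); print('board',[back('top',u,v,.01)[:2].round(4) for u,v in [r[0],*cv2.boxPoints(r)]])
o=np.array([90,90])
for n,uv in dict(jig=(142,258),tum=(242,254),das=(189.5,346),stopper_ctr=(192,289)).items():
    p=np.array(uv)/2.15+o; print(n,back('top',*p,.008).round(4))
E
```

```text
caddy [0.51568147 0.24874771 0.12602119]
coaster [ 0.52716442 -0.01232155  0.04966254]
board [array([ 0.5197, -0.2346]), array([ 0.6527, -0.154 ]), array([ 0.6626, -0.3082]), array([ 0.391 , -0.3125]), array([ 0.382 , -0.1635])]
jig [0.5446 0.2902 0.008 ]
tum [0.5514 0.1802 0.008 ]
das [0.4494 0.2337 0.008 ]
stopper_ctr [0.5116 0.2337 0.008 ]
```

{"api": "step_arm", "payload": {
  "deltas": [
    [[0, 0, -0.137, -3, -3, 0, 100], [0, 0, -0.138, -5, -3, 0, 100], [0, 0, 0, -5, -3, 0, 100], [0, 0, 0, -5, -4, 0, 100], [0, 0, 0, -5, -4, 0, 100]]
  ]
}}

```text
clock: 1.72
tcp_pos: [0.3643, 0.3463, 0.4049]
ee_rot: [3.141, 0.0, -3.141]
ft_force: [0.7, -0.2, 0.5]
finger_gap: 0.0928
```

{"api": "step_arm", "payload": {
  "deltas": [
    [[0, 0, 0, -4, -4, 0, 100], [0, 0, 0, -4, -4, 0, 100], [0, 0, 0, -3, -3, 0, 100], [0, 0, 0, 0, 0, 0, 100], [0, 0, 0, 0, 0, 0, 100]]
  ]
}}

```text
clock: 2.35
tcp_pos: [0.4727, 0.238, 0.4046]
ee_rot: [3.142, -0.0, -3.142]
ft_force: [0.3, -0.3, 0.0]
finger_gap: 0.0934
```

```bash
cat >> h.py <<'E'
from scipy.spatial.transform import Rotation as Ro
def wT():
    s=get_state(); T=np.eye(4); T[:3,:3]=Ro.from_euler('xyz',s['ee_rot']).as_matrix(); T[:3,3]=s['tcp_pos']
    return T@np.array(calibration('wrist')['tool_from_camera'])
def wback(T,u,v,z):
    c=calibration('wrist'); d=T[:3,:3]@np.array([(u-c['cx'])/c['fx'],-(v-c['cy'])/c['fy'],-1]); o=T[:3,3]
    return o+d*(z-o[2])/d[2]
def wproj(T,P):
    c=calibration('wrist'); p=np.linalg.inv(T)@np.r_[P,1]; return c['fx']*p[0]/-p[2]+c['cx'],c['fy']*p[1]/p[2]+c['cy']
E
python3 - <<'E'
from h import *
T=wT(); np.save('T1.npy',T); im=shot('wrist','w1.png'); print(get_state()['tcp_pos'])
for q in ['tumbler_mid','dasher_mid','measure_mid','stopper_mid','caddy']:
    for d in recognise('wrist',q)[:2]: print(q,np.round(d['xyz'],4),round(d['p'],2))
C=np.array([.514,.235]); 
def ring(x,y,z,r,col):
    t=np.linspace(0,2*np.pi,60); pts=np.array([wproj(T,[x+r*np.cos(k),y+r*np.sin(k),z]) for k in t])
    cv2.polylines(big,[np.int32(pts*1.5)],True,col,1,cv2.LINE_AA)
big=cv2.resize(im,None,fx=1.5,fy=1.5,interpolation=cv2.INTER_CUBIC)
ring(*C,.018,.117,(0,0,255))
for k in(61,181,301): ring(C[0]+.064*np.cos(np.radians(k)),C[1]+.064*np.sin(np.radians(k)),.008,.0385,(0,255,0))
cv2.imwrite('pics/w1o.png',big)
E
```

```text
[0.4724284  0.23834161 0.40470047]
tumbler_mid [0.5342 0.1881 0.1099] 0.84
dasher_mid [0.4421 0.2358 0.0947] 0.61
dasher_mid [0.5085 0.2387 0.0239] 0.51
measure_mid [0.5479 0.2898 0.0821] 0.6
stopper_mid [0.5075 0.2389 0.0184] 0.89
caddy [0.496  0.2483 0.0055] 0.71
```

View pics/w1o.png

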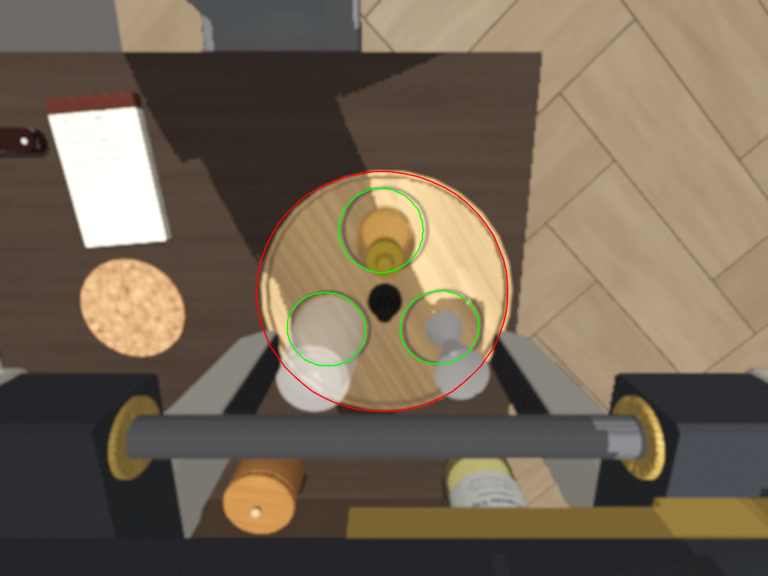

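The wrist view shows the caddy rim and all three rings within a few pixels of my overlay, with the black stopper at (385,300). I'll refine the centre and phase from the ring pixels.

```bash
python3 - <<'E'
from h import *
from scipy.optimize import minimize, differential_evolution
T=np.load('T1.npy'); ims={'w':cv2.imread('pics/w1.png',0),'t':cv2.imread('pics/top1.png',0)}
t=np.linspace(0,2*np.pi,180)
def uv(n,P):
    if n=='w': c=calibration('wrist');M=np.linalg.inv(T)
    else: c=cal;M=np.linalg.inv(np.array(c['T']))
    p=np.c_[P,np.ones(len(P))]@M.T; return c['fx']*p[:,0]/-p[:,2]+c['cx'],c['fy']*p[:,1]/p[:,2]+c['cy']
cal=calibration('top'); cw=calibration('wrist')
calibration=lambda n:cw
def samp(n,x,y,r):
    u,v=uv(n,np.c_[x+r*np.cos(t),y+r*np.sin(t),0*t+.008])
    return cv2.remap(ims[n],np.float32(u)[None],np.float32(v)[None],cv2.INTER_LINEAR)[0].astype(float)
def cost(p,n):
    s=0
    for k in range(3):
        a=p[2]+k*2*np.pi/3; x=p[0]+.064*np.cos(a); y=p[1]+.064*np.sin(a)
        g=samp(n,x,y,.0375); s+=np.clip(g-.5*(samp(n,x,y,.0335)+samp(n,x,y,.0425)),-40,20).mean()
    return s
for n in 'wt':
    r=differential_evolution(cost,[(.495,.53),(.22,.25),(.7,1.35)],args=(n,),seed=1,popsize=20,maxiter=60)
    p=r.x; print(n,p.round(4),np.degrees(p[2]),r.fun,[(p[0]+.064*np.cos(p[2]+k*2.0944),p[1]+.064*np.sin(p[2]+k*2.0944)) for k in range(3)])
E
```

```text
w [0.5123 0.2384 1.0635] 60.93652226806559 -81.90555555555555 [(np.float64(0.5433689376678643), np.float64(0.2943403732361269)), (np.float64(0.44828768028589944), np.float64(0.2373527496623239)), (np.float64(0.5451813024230324), np.float64(0.1835042516788943))]
t [0.5141 0.2351 1.059 ] 60.67787487691548 -92.31666666666666 [(np.float64(0.5454533609363), np.float64(0.29089436182932416)), (np.float64(0.45011581693165603), np.float64(0.23433653788703043)), (np.float64(0.5467653671202295), np.float64(0.1800511881665824))]
```

{"api": "step_arm", "payload": {
  "deltas": [
    [[0, 0, 0, -3.7, -2.8, 1, 100], [0, 0, 0, -3.7, -2.8, 4, 100], [0, 0, 0, 0, 0, 5, 100], [0, 0, 0, 0, 0, 4, 100], [0, 0, 0, 0, 0, 0, 100]]
  ]
}}

```text
clock: 3.28
tcp_pos: [0.5463, 0.1818, 0.2625]
ee_rot: [-3.14, -0.005, -3.141]
ft_force: [-0.4, 1.0, -0.1]
finger_gap: 0.0933
```

{"api": "step_arm", "payload": {
  "deltas": [
    [[0, 0, 0, 0, 0, 1.2, 100], [0, 0, 0, 0, 0, 0, 70], [0, 0, 0, 0, 0, 0, 0], [0, 0, 0, 0, 0, 0, 0], [0, 0, 0, 0, 0, 0, 0]]
  ]
}}

```text
clock: 3.9
tcp_pos: [0.5472, 0.1819, 0.2533]
ee_rot: [3.141, 0.001, -3.142]
ft_force: [-0.7, 1.0, 0.5]
finger_gap: 0.0586
```

{"api": "step_arm", "payload": {
  "deltas": [
    [[0, 0, 0, 0, 0, 0, 0], [0, 0, 0, 0, 0, 0, 0], [0, 0, 0, 0, 0, 0, 0], [0, 0, 0, 0, 0, 0, 0], [0, 0, 0, 0, 0, 0, 0]]
  ]
}}

```text
clock: 4.53
tcp_pos: [0.5472, 0.1819, 0.2532]
ee_rot: [3.141, 0.001, -3.141]
ft_force: [0.0, 2.8, 5.0]
finger_gap: 0.0585
```

{"api": "step_arm", "payload": {
  "deltas": [
    [[0, 0, 0, 0, 0, -2, 0], [0, 0, 0, 0, 0, -4, 0], [0, 0, 0, 0, -2, -2, 0], [0, 0, 0, 0, -4, 0, 0], [0, 0, 0, 0.5, -5, 0, 0]]
  ]
}}

```text
clock: 5.15
tcp_pos: [0.5416, 0.0699, 0.3323]
ee_rot: [-3.141, -0.001, -3.14]
ft_force: [0.3, -0.9, -2.1]
finger_gap: 0.0586
```

{"api": "step_arm", "payload": {
  "deltas": [
    [[0, 0, 0, 0.5, -5, 0, 0], [0, 0, 0, 0.5, -5, 0, 0], [0, 0, 0, 0.5, -5, 0, 0], [0, 0, 0, 0.7, -5, 0, 0], [0, 0, 0, 0, -5, 0, 0]]
  ]
}}

```text
clock: 5.78
tcp_pos: [0.5188, -0.1806, 0.3322]
ee_rot: [3.141, -0.001, 3.141]
ft_force: [0.8, 0.6, -1.3]
finger_gap: 0.0582
```

{"api": "step_arm", "payload": {
  "deltas": [
    [[0, 0, 0, 0, -4, 0, 0], [0, 0, 0, 0, -1.6, 0, 0], [0, 0, 0, 0, 0, 2, 0], [0, 0, 0, 0, 0, 2, 0], [0, 0, 0, 0, 0, 0, 0]]
  ]
}}

```text
clock: 6.4
tcp_pos: [0.5195, -0.2338, 0.2913]
ee_rot: [3.14, -0.003, -3.141]
ft_force: [0.1, -0.5, -1.7]
finger_gap: 0.0581
```

{"api": "step_arm", "payload": {
  "deltas": [
    [[0, 0, 0, 0, 0, 1.7, 0], [0, 0, 0, 0, 0, 1, 0], [0, 0, 0, 0, 0, 0.5, 0], [0, 0, 0, 0, 0, 0, 0], [0, 0, 0, 0, 0, 0, 0]]
  ]
}}

```text
clock: 7.02
tcp_pos: [0.5202, -0.2343, 0.2611]
ee_rot: [-3.141, 0.0, -3.141]
ft_force: [0.2, 0.4, -2.3]
finger_gap: 0.0584
```

{"api": "step_arm", "payload": {
  "deltas": [
    [[0, 0, 0, 0, 0, 0.3, 0], [0, 0, 0, 0, 0, 0.15, 0], [0, 0, 0, 0, 0, 0, 0], [0, 0, 0, 0, 0, 0, 0], [0, 0, 0, 0, 0, 0, 0]]
  ]
}}

```text
clock: 7.65
tcp_pos: [0.5201, -0.2343, 0.2563]
ee_rot: [-3.142, 0.0, -3.141]
ft_force: [0.2, 0.1, -2.2]
finger_gap: 0.0581
```

{"api": "step_arm", "payload": {
  "deltas": [
    [[0, 0, 0, 0, 0, 0.1, 0], [0, 0, 0, 0, 0, 0, 0], [0, 0, 0, 0, 0, 0, 100], [0, 0, 0, 0, 0, 0, 100], [0, 0, 0, 0, 0, 0, 100]]
  ]
}}

```text
clock: 8.28
tcp_pos: [0.5201, -0.2343, 0.2553]
ee_rot: [-3.142, 0.0, -3.141]
ft_force: [0.8, 0.0, 0.6]
finger_gap: 0.0839
```

{"api": "step_arm", "payload": {
  "deltas": [
    [[0, 0, 0, 0, 0, -3, 100], [0, 0, 0, 0, 0, -5, 100], [0, 0, 0, 0, 0, -5, 100], [0, 0, 0, 0, 3, 0, 100], [0, 0, 0, 0, 5, 0, 100]]
  ]
}}

```text
clock: 8.9
tcp_pos: [0.5199, -0.1541, 0.3858]
ee_rot: [-3.141, 0.001, 3.14]
ft_force: [0.9, 0.6, -0.9]
finger_gap: 0.093
```

{"api": "step_arm", "payload": {
  "deltas": [
    [[0, 0, 0, 0, 5, 0, 100], [0, 0, 0, 0, 5.5, 0, 100], [0, 0, 0, 0, 5.5, 0, 100], [0, 0, 0, -0.5, 5.5, 0, 80], [0, 0, 0, -0.5, 5.5, 0, 75]]
  ]
}}

```text
clock: 9.52
tcp_pos: [0.5299, 0.1175, 0.3855]
ee_rot: [3.142, 0.0, -3.141]
ft_force: [0.6, 0.4, 0.5]
finger_gap: 0.0776
```

{"api": "step_arm", "payload": {
  "deltas": [
    [[0, 0, 0, -0.5, 5.5, 0, 75], [0, 0, 0, -0.5, 5.5, 0, 75], [0, 0, 0, -0.4, 4.7, 0, 75], [0, 0, 0, 0, 2, 0, 75], [0, 0, 0, 0, 0, 3, 75]]
  ]
}}

```text
clock: 10.15
tcp_pos: [0.5442, 0.2938, 0.3565]
ee_rot: [3.14, 0.004, -3.14]
ft_force: [-0.1, -0.1, -0.3]
finger_gap: 0.0696
```

{"api": "step_arm", "payload": {
  "deltas": [
    [[0, 0, 0, 0, 0, 3, 75], [0, 0, 0, 0, 0, 3, 75], [0, 0, 0, 0, 0, 0, 75], [0, 0, 0, 0, 0, 0, 75], [0, 0, 0, 0, 0, 0, 75]]
  ]
}}

```text
clock: 10.78
tcp_pos: [0.5443, 0.2927, 0.2967]
ee_rot: [3.141, 0.002, -3.142]
ft_force: [0.0, 1.3, 0.1]
finger_gap: 0.0696
```

```bash
python3 - <<'E'
from h import *
T=wT(); print(get_state()['tcp_pos'],get_state()['finger_gap']); im=shot('wrist','w2.png'); im2=shot('top','t2.png')
c=im2[120:320,90:460]; cv2.imwrite('pics/v2.png',np.vstack([cv2.resize(c,(512,277)),im[:300]]))
E
```

```text
[0.54431429 0.29270258 0.29671236] 0.0696376170400517
```

View pics/v2.png

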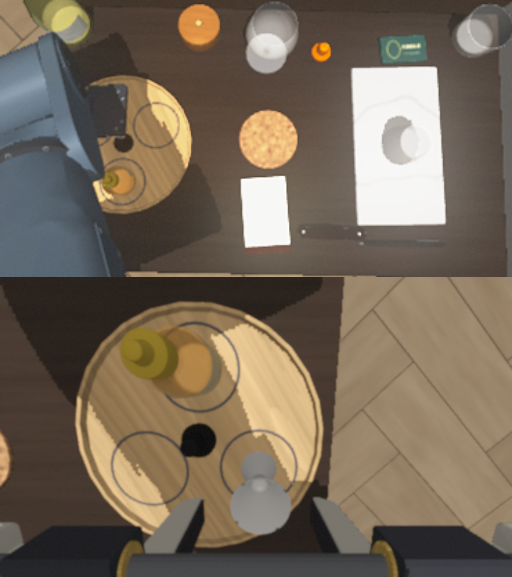

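The tumbler stands mid-board at about (405,142). The jigger's head at (262,505) sits midway between the open fingers, so I'll go down and grip it.

{"api": "step_arm", "payload": {
  "deltas": [
    [[0, 0, 0, 0, 0, 3, 75], [0, 0, 0, 0, 0, 2.6, 75], [0, 0, 0, 0, 0, 0, 75], [0, 0, 0, 0, 0, 0, 0], [0, 0, 0, 0, 0, 0, 0]]
  ]
}}

```text
clock: 11.5
tcp_pos: [0.5443, 0.2929, 0.2406]
ee_rot: [3.141, 0.002, -3.141]
ft_force: [0.1, 0.0, -0.6]
finger_gap: 0.0541
```

{"api": "step_arm", "payload": {
  "deltas": [
    [[0, 0, 0, 0, 0, 0, 0], [0, 0, 0, 0, 0, 0, 0], [0, 0, 0, 0, 0, 0, 0], [0, 0, 0, 0, 0, 0, 0], [0, 0, 0, 0, 0, 0, 0]]
  ]
}}

```text
clock: 12.12
tcp_pos: [0.5442, 0.2929, 0.2398]
ee_rot: [3.141, 0.001, -3.141]
ft_force: [0.9, 0.8, 5.7]
finger_gap: 0.0399
```

{"api": "step_arm", "payload": {
  "deltas": [
    [[0, 0, 0, 0, 0, -3, 0], [0, 0, 0, 0, 0, -5, 0], [0, 0, 0, 0, -2, -4, 0], [0, 0, 0, 0, -5, 0, 0], [0, 0, 0, 0, -5.5, 0, 0]]
  ]
}}

```text
clock: 12.75
tcp_pos: [0.5436, 0.1666, 0.3592]
ee_rot: [-3.141, -0.0, -3.14]
ft_force: [0.0, 0.1, -1.5]
finger_gap: 0.0401
```

{"api": "step_arm", "payload": {
  "deltas": [
    [[0, 0, 0, 0, -5.5, 0, 0], [0, 0, 0, 0, -5.5, 0, 0], [0, 0, 0, 0, -5.5, 0, 0], [0, 0, 0, 0, -5.5, 0, 0], [0, 0, 0, 0, -5.5, 0, 0]]
  ]
}}

```text
clock: 13.38
tcp_pos: [0.5436, -0.1091, 0.3589]
ee_rot: [3.142, -0.001, -3.141]
ft_force: [1.0, -0.6, -0.3]
finger_gap: 0.0399
```

{"api": "step_arm", "payload": {
  "deltas": [
    [[0, 0, 0, 0, -5.5, 0, 0], [0, 0, 0, -2, -4.2, 0, 0], [0, 0, 0, -3, -3, 0, 0], [0, 0, 0, -1.6, 0, 0, 0], [0, 0, 0, 0, 0, 0, 0]]
  ]
}}

```text
clock: 14.0
tcp_pos: [0.6103, -0.2344, 0.3582]
ee_rot: [3.141, -0.001, -3.141]
ft_force: [-0.1, 0.4, -1.2]
finger_gap: 0.0398
```

{"api": "step_arm", "payload": {
  "deltas": [
    [[0, 0, 0, 0, 0, 3, 0], [0, 0, 0, 0, 0, 4, 0], [0, 0, 0, 0, 0, 3, 0], [0, 0, 0, 0, 0, 0, 0], [0, 0, 0, 0, 0, 0, 0]]
  ]
}}

```text
clock: 14.62
tcp_pos: [0.6102, -0.2342, 0.2607]
ee_rot: [-3.141, 0.001, -3.141]
ft_force: [-0.5, -0.7, -1.6]
finger_gap: 0.0395
```

{"api": "step_arm", "payload": {
  "deltas": [
    [[0, 0, 0, 0, 0, 1, 0], [0, 0, 0, 0, 0, 0.5, 0], [0, 0, 0, 0, 0, 0.3, 0], [0, 0, 0, 0, 0, 0.1, 0], [0, 0, 0, 0, 0, 0, 0]]
  ]
}}

```text
clock: 15.25
tcp_pos: [0.6106, -0.2342, 0.2417]
ee_rot: [-3.141, 0.002, -3.141]
ft_force: [-1.8, 2.9, 9.4]
finger_gap: 0.0398
```

{"api": "step_arm", "payload": {
  "deltas": [
    [[0, 0, 0, 0, 0, 0, 0], [0, 0, 0, 0, 0, 0, 75], [0, 0, 0, 0, 0, 0, 75], [0, 0, 0, 0, 0, 0, 75], [0, 0, 0, 0, 0, 0, 75]]
  ]
}}

```text
clock: 15.88
tcp_pos: [0.6101, -0.2343, 0.2401]
ee_rot: [3.142, -0.0, -3.141]
ft_force: [0.6, 0.4, 0.1]
finger_gap: 0.0694
```

{"api": "step_arm", "payload": {
  "deltas": [
    [[0, 0, 0, 0, 0, -3, 75], [0, 0, 0, 0, 0, -5, 75], [0, 0, 0, 0, 0, -5, 75], [0, 0, 0, 2, 3, 0, 75], [0, 0, 0, 4, 4, 0, 75]]
  ]
}}

```text
clock: 16.5
tcp_pos: [0.5497, -0.1638, 0.3705]
ee_rot: [-3.141, 0.001, 3.141]
ft_force: [0.3, 0.3, -0.6]
finger_gap: 0.0698
```

{"api": "step_arm", "payload": {
  "deltas": [
    [[0, 0, 0, 2, 5, 0, 80], [0, 0, 0, 2, 5, 0, 85], [0, 0, 0, 2, 5, 0, 85], [0, 0, 0, 2, 5, 0, 85], [0, 0, 0, 2, 5, 0, 85]]
  ]
}}

```text
clock: 17.12
tcp_pos: [0.4492, 0.0871, 0.3704]
ee_rot: [3.142, 0.0, 3.142]
ft_force: [0.8, 0.3, 0.4]
finger_gap: 0.0795
```

{"api": "step_arm", "payload": {
  "deltas": [
    [[0, 0, 0, 0, 5, 0, 85], [0, 0, 0, 0, 5, 0, 85], [0, 0, 0, 0, 3, 0, 85], [0, 0, 0, 0, 2, 0, 85], [0, 0, 0, 0, 0, 0, 85]]
  ]
}}

```text
clock: 17.75
tcp_pos: [0.45, 0.2362, 0.3701]
ee_rot: [-3.141, -0.0, -3.14]
ft_force: [1.0, -0.8, -0.5]
finger_gap: 0.0788
```

{"api": "step_arm", "payload": {
  "deltas": [
    [[0, 0, 0, 0, 0, 3, 85], [0, 0, 0, 0, 0, 4, 85], [0, 0, 0, 0, 0, 4, 85], [0, 0, 0, 0, 0, 0, 85], [0, 0, 0, 0, 0, 0, 85]]
  ]
}}

```text
clock: 18.38
tcp_pos: [0.4506, 0.2354, 0.2616]
ee_rot: [3.141, 0.001, 3.141]
ft_force: [0.2, -0.6, -0.0]
finger_gap: 0.079
```

{"api": "step_arm", "payload": {
  "deltas": [
    [[0, 0, 0, 0, 0, 2.2, 85], [0, 0, 0, 0, 0, 0, 85], [0, 0, 0, 0, 0, 0, 0], [0, 0, 0, 0, 0, 0, 0], [0, 0, 0, 0, 0, 0, 0]]
  ]
}}

```text
clock: 19.0
tcp_pos: [0.4501, 0.2358, 0.2388]
ee_rot: [3.141, 0.001, -3.141]
ft_force: [-0.2, -0.4, -0.1]
finger_gap: 0.0538
```

{"api": "step_arm", "payload": {
  "deltas": [
    [[0, 0, 0, 0, 0, 0, 0], [0, 0, 0, 0, 0, 0, 0], [0, 0, 0, 0, 0, 0, 0], [0, 0, 0, 0, 0, 0, 0], [0, 0, 0, 0, 0, 0, 0]]
  ]
}}

```text
clock: 19.62
tcp_pos: [0.4502, 0.2358, 0.2385]
ee_rot: [3.141, 0.001, -3.141]
ft_force: [0.0, 1.4, 6.1]
finger_gap: 0.0463
```

{"api": "step_arm", "payload": {
  "deltas": [
    [[0, 0, 0, 0, 0, -3, 0], [0, 0, 0, 0, 0, -5, 0], [0, 0, 0, 0, -2, -4, 0], [0, 0, 0, 0, -5, 0, 0], [0, 0, 0, 0.5, -5, 0, 0]]
  ]
}}

```text
clock: 20.25
tcp_pos: [0.4447, 0.1145, 0.3582]
ee_rot: [-3.141, 0.0, -3.14]
ft_force: [0.9, 0.6, -2.4]
finger_gap: 0.0461
```

{"api": "step_arm", "payload": {
  "deltas": [
    [[0, 0, 0, 0.5, -5, 0, 0], [0, 0, 0, 0.5, -5, 0, 0], [0, 0, 0, 0, -5, 0, 0], [0, 0, 0, 0, -5, 0, 0], [0, 0, 0, 0, -5, 0, 0]]
  ]
}}

```text
clock: 20.88
tcp_pos: [0.4346, -0.1359, 0.3579]
ee_rot: [3.141, -0.001, -3.141]
ft_force: [1.8, -0.1, -2.8]
finger_gap: 0.0461
```

{"api": "step_arm", "payload": {
  "deltas": [
    [[0, 0, 0, 0, -5, 0, 0], [0, 0, 0, 0, -3, 0, 0], [0, 0, 0, 0, -2, 2, 0], [0, 0, 0, 0, 0, 4, 0], [0, 0, 0, 0, 0, 3, 0]]
  ]
}}

```text
clock: 21.5
tcp_pos: [0.4345, -0.2343, 0.2664]
ee_rot: [3.141, -0.002, 3.141]
ft_force: [-0.2, -0.2, -2.6]
finger_gap: 0.0464
```

{"api": "step_arm", "payload": {
  "deltas": [
    [[0, 0, 0, 0, 0, 1.5, 0], [0, 0, 0, 0, 0, 0.5, 0], [0, 0, 0, 0, 0, 0, 0], [0, 0, 0, 0, 0, 0, 0], [0, 0, 0, 0, 0, 0, 0]]
  ]
}}

```text
clock: 22.12
tcp_pos: [0.4352, -0.2343, 0.2489]
ee_rot: [-3.141, 0.001, -3.141]
ft_force: [-0.6, 0.8, -2.0]
finger_gap: 0.0458
```

{"api": "step_arm", "payload": {
  "deltas": [
    [[0, 0, 0, 0, 0, 0.6, 0], [0, 0, 0, 0, 0, 0.3, 0], [0, 0, 0, 0, 0, 0, 0], [0, 0, 0, 0, 0, 0, 85], [0, 0, 0, 0, 0, 0, 85]]
  ]
}}

```text
clock: 22.75
tcp_pos: [0.4351, -0.2343, 0.2391]
ee_rot: [-3.141, 0.0, -3.141]
ft_force: [0.3, -1.1, 0.8]
finger_gap: 0.0616
```

{"api": "step_arm", "payload": {
  "deltas": [
    [[0, 0, 0, 0, 0, 0, 85], [0, 0, 0, 0, 0, -3, 85], [0, 0, 0, 0, 0, -6, 85], [0, 0, 0, 0, 0, -5, 85], [0, 0, 0, -1, 5, 0, 70]]
  ]
}}

```text
clock: 23.38
tcp_pos: [0.4455, -0.1856, 0.3827]
ee_rot: [-3.138, 0.006, 3.138]
ft_force: [1.1, 1.5, -1.3]
finger_gap: 0.0728
```

{"api": "step_arm", "payload": {
  "deltas": [
    [[0, 0, 0, -1, 5, 0, 60], [0, 0, 0, -1, 5, 0, 60], [0, 0, 0, -1, 5, 0, 60], [0, 0, 0, -1, 5, 0, 60], [0, 0, 0, -1, 5, 0, 60]]
  ]
}}

```text
clock: 24.0
tcp_pos: [0.4951, 0.0674, 0.3792]
ee_rot: [-3.142, 0.0, -3.141]
ft_force: [0.6, -0.2, -0.3]
finger_gap: 0.056
```

{"api": "step_arm", "payload": {
  "deltas": [
    [[0, 0, 0, -1, 5, 0, 60], [0, 0, 0, -0.8, 5, 0, 60], [0, 0, 0, 0, 4, 3, 60], [0, 0, 0, 0, 3.1, 5, 60], [0, 0, 0, 0, 0, 0, 60]]
  ]
}}

```text
clock: 24.62
tcp_pos: [0.5119, 0.2379, 0.2959]
ee_rot: [-3.139, -0.006, -3.139]
ft_force: [-0.0, -0.2, 1.1]
finger_gap: 0.0555
```

```bash
python3 - <<'E'
from h import *
T=wT(); print(get_state()['tcp_pos'],get_state()['finger_gap']); im=shot('wrist','w3.png'); im2=shot('top','t3.png')
for d in recognise('wrist','stopper_mid')[:2]: print(np.round(d['xyz'],4),d['p'])
c=im2[120:320,90:460]; cv2.imwrite('pics/v3.png',np.vstack([cv2.resize(c,(512,277)),im[:320]]))
E
```

```text
[0.51193984 0.23788393 0.29585773] 0.05551436789399983
[0.5087 0.2376 0.0254] 0.7
[0.6835 0.3203 0.005 ] 0.24
```

View pics/v3.png

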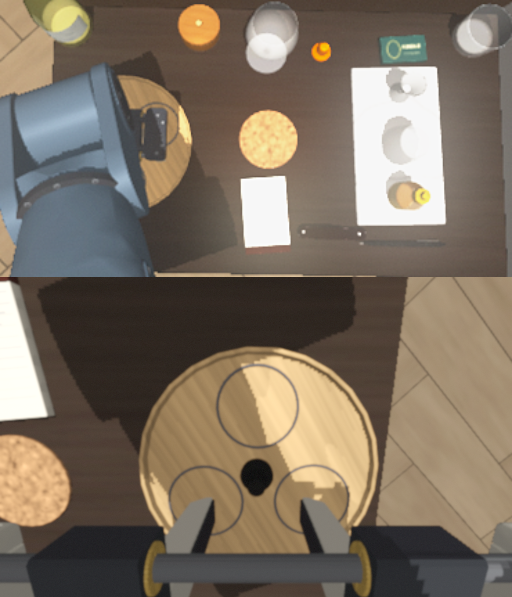

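All three stand on the board at about (405,85), (403,142) and (410,195). The stopper at (257,477) is centred between the fingers.

{"api": "step_arm", "payload": {
  "deltas": [
    [[0, 0, 0, 0, 0, 3, 60], [0, 0, 0, 0, 0, 3, 60], [0, 0, 0, 0, 0, 1.9, 60], [0, 0, 0, 0, 0, 0, 60], [0, 0, 0, 0, 0, 0, 60]]
  ]
}}

```text
clock: 25.4
tcp_pos: [0.5135, 0.2367, 0.2215]
ee_rot: [3.141, 0.002, 3.141]
ft_force: [-0.6, -0.6, -0.3]
finger_gap: 0.0554
```

```bash
cat > fit.py <<'E'
from h import *
import sys
from scipy.optimize import differential_evolution
def fit(f,T):
    im=cv2.imread(f,0); c=calibration('wrist'); M=np.linalg.inv(T); t=np.linspace(0,2*np.pi,180)
    def samp(x,y,r):
        p=np.c_[x+r*np.cos(t),y+r*np.sin(t),0*t+.008,0*t+1]@M.T
        return cv2.remap(im,np.float32(c['fx']*p[:,0]/-p[:,2]+c['cx'])[None],np.float32(c['fy']*p[:,1]/p[:,2]+c['cy'])[None],cv2.INTER_LINEAR)[0].astype(float)
    def cost(p):
        s=0
        for k in range(3):
            a=p[2]+k*2*np.pi/3; x=p[0]+.064*np.cos(a); y=p[1]+.064*np.sin(a)
            s+=np.clip(samp(x,y,.0378)-.5*(samp(x,y,.0335)+samp(x,y,.0425)),-40,20).mean()
        return s
    r=differential_evolution(cost,[(.495,.53),(.22,.25),(.7,1.35)],seed=1,popsize=20,maxiter=60); p=r.x
    return p,r.fun,[(round(p[0]+.064*np.cos(p[2]+k*2.0944),4),round(p[1]+.064*np.sin(p[2]+k*2.0944),4)) for k in range(3)]
E
python3 - <<'E'
from fit import *
s=[.51194,.23788,.29586]; T=np.eye(4); T[:3,:3]=Ro.from_euler('xyz',[-3.139,-.006,-3.139]).as_matrix(); T[:3,3]=s
T2=T.copy(); T2[:3,:3]=Ro.from_euler('xyz',[3.1416,0,3.1416]).as_matrix()
W=np.array(calibration('wrist')['tool_from_camera'])
for t in(T,T2): print(fit('pics/w3.png',t@W))
print(get_state()['tcp_pos'])
E
```

```text
(array([0.51315107, 0.23804878, 1.060783  ]), np.float64(-101.73611111111111), [(np.float64(0.5444), np.float64(0.2939)), (np.float64(0.4492), np.float64(0.2372)), (np.float64(0.5459), np.float64(0.1831))])
(array([0.5149263 , 0.23875195, 1.05828567]), np.float64(-101.09722222222221), [(np.float64(0.5463), np.float64(0.2945)), (np.float64(0.4509), np.float64(0.238)), (np.float64(0.5475), np.float64(0.1837))])
[0.5135268  0.23666631 0.22152996]
```

{"api": "step_arm", "payload": {
  "deltas": [
    [[0, 0, 0, 0, 0, 0.4, 60], [0, 0, 0, 0, 0, 0, 60], [0, 0, 0, 0, 0, 0, 0], [0, 0, 0, 0, 0, 0, 0], [0, 0, 0, 0, 0, 0, 0]]
  ]
}}

```text
clock: 26.02
tcp_pos: [0.513, 0.2368, 0.2163]
ee_rot: [-3.142, 0.0, -3.141]
ft_force: [0.2, 0.6, 0.5]
finger_gap: 0.0304
```

{"api": "step_arm", "payload": {
  "deltas": [
    [[0, 0, 0, 0, 0, 0, 0], [0, 0, 0, 0, 0, 0, 0], [0, 0, 0, 0, 0, 0, 0], [0, 0, 0, 0, 0, 0, 0], [0, 0, 0, 0, 0, 0, 0]]
  ]
}}

```text
clock: 26.65
tcp_pos: [0.513, 0.2367, 0.2162]
ee_rot: [-3.142, 0.0, -3.141]
ft_force: [0.3, -0.0, -1.8]
finger_gap: 0.0173
```

{"api": "step_arm", "payload": {
  "deltas": [
    [[0, 0, 0, 0, 0, -2, 0], [0, 0, 0, 0, 0, -4, 0], [0, 0, 0, 0, -4, -2, 0], [0, 0, 0, -0.6, -5, 0, 0], [0, 0, 0, -0.7, -5, 0, 0]]
  ]
}}

```text
clock: 27.28
tcp_pos: [0.5259, 0.0954, 0.2966]
ee_rot: [3.142, 0.001, -3.141]
ft_force: [0.5, 0.5, -0.4]
finger_gap: 0.0168
```

{"api": "step_arm", "payload": {
  "deltas": [
    [[0, 0, 0, 0, -5, 0, 0], [0, 0, 0, 0, -4, 0, 0], [0, 0, 0, 0, -1.8, 0, 0], [0, 0, 0, 0, 0, 0, 0], [0, 0, 0, 0, 0, 0, 0]]
  ]
}}

```text
clock: 27.9
tcp_pos: [0.5261, -0.0102, 0.2962]
ee_rot: [3.141, -0.0, -3.141]
ft_force: [0.8, 0.0, -0.3]
finger_gap: 0.0171
```

```bash
python3 - <<'E'
from h import *
T=wT(); print(get_state()['tcp_pos'],get_state()['finger_gap']); im=shot('wrist','w4.png')
for d in recognise('wrist','coaster')[:2]: print(np.round(d['xyz'],4),d['p'])
t=np.linspace(0,2*np.pi,60)
cv2.polylines(im,[np.int32([wproj(T,[.526+.05*np.cos(k),-.011+.05*np.sin(k),.005]) for k in t])],True,(0,255,0),1)
im2=shot('side','s4.png'); cv2.imwrite('pics/v4.png',np.hstack([im,im2[100:330,170:400].repeat(1,0)[:,:,:] if 0 else cv2.resize(im2[100:330,170:350],(288,384))]))
E
```

```text
[ 0.52607041 -0.01023177  0.29620127] 0.017059288186760172
[ 0.5175 -0.0113  0.0041] 0.8
```

View pics/v4.png

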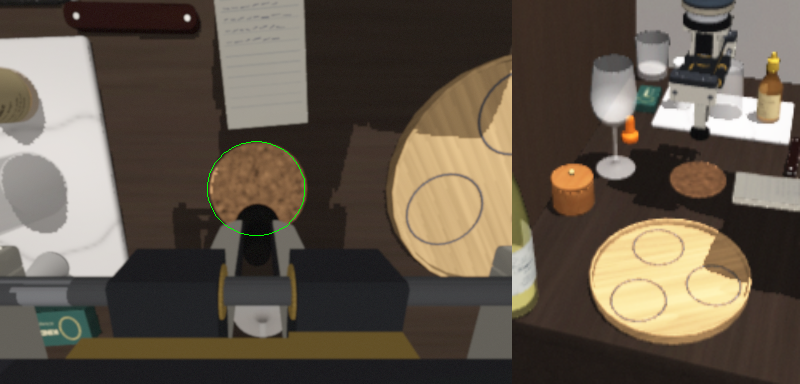

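The stopper is held upright, and the coaster matches the overlay circle at about (257,188). Lowering.

{"api": "step_arm", "payload": {
  "deltas": [
    [[0, 0, 0, 0, 0, 3, 0], [0, 0, 0, 0, 0, 3, 0], [0, 0, 0, 0, 0, 1.5, 0], [0, 0, 0, 0, 0, 0, 0], [0, 0, 0, 0, 0, 0, 0]]
  ]
}}

```text
clock: 28.68
tcp_pos: [0.5264, -0.0112, 0.2221]
ee_rot: [-3.141, 0.001, -3.141]
ft_force: [0.3, 0.6, -0.1]
finger_gap: 0.0171
```

{"api": "step_arm", "payload": {
  "deltas": [
    [[0, 0, 0, 0, 0, 0.5, 0], [0, 0, 0, 0, 0, 0.3, 0], [0, 0, 0, 0, 0, 0, 0], [0, 0, 0, 0, 0, 0.1, 0], [0, 0, 0, 0, 0, 0, 0]]
  ]
}}

```text
clock: 29.3
tcp_pos: [0.5262, -0.0113, 0.2131]
ee_rot: [-3.142, 0.001, -3.141]
ft_force: [-4.1, -0.4, 10.5]
finger_gap: 0.0173
```

{"api": "step_arm", "payload": {
  "deltas": [
    [[0, 0, 0, 0, 0, 0, 0], [0, 0, 0, 0, 0, 0, 50], [0, 0, 0, 0, 0, 0, 50], [0, 0, 0, 0, 0, 0, 50], [0, 0, 0, 0, 0, 0, 50]]
  ]
}}

```text
clock: 29.92
tcp_pos: [0.526, -0.0113, 0.2121]
ee_rot: [3.142, -0.0, -3.141]
ft_force: [-0.3, 0.1, 0.1]
finger_gap: 0.0457
```

{"api": "step_arm", "payload": {
  "deltas": [
    [[0, 0, 0, 0, 0, -3, 50], [0, 0, 0, 0, 0, -5, 60], [0, 0, 0, 0, 0, -5, 75], [0, 0, 0, 0, -3, -3, 75], [0, 0, 0, 0, -4, 0, 75]]
  ]
}}

```text
clock: 30.55
tcp_pos: [0.5264, -0.0817, 0.3748]
ee_rot: [-3.141, 0.004, -3.14]
ft_force: [0.3, 0.7, -0.2]
finger_gap: 0.0699
```

```bash
python3 - <<'E'
from h import *
T=wT(); print(get_state()['tcp_pos'],get_state()['finger_gap']); im=shot('wrist','w5.png');im2=shot('top','t5.png')
for d in recognise('wrist','stopper_mid')[:2]: print(np.round(d['xyz'],4),d['p'])
cv2.imwrite('pics/v5.png',np.vstack([cv2.resize(im2[120:320,90:460],(512,277)),im[:320]]))
E
```

```text
[ 0.52635217 -0.08166535  0.37480608] 0.06987340046884917
[ 0.5209 -0.0122  0.0208] 0.84
[ 0.67   -0.0978  0.0147] 0.53
```

View pics/v5.png

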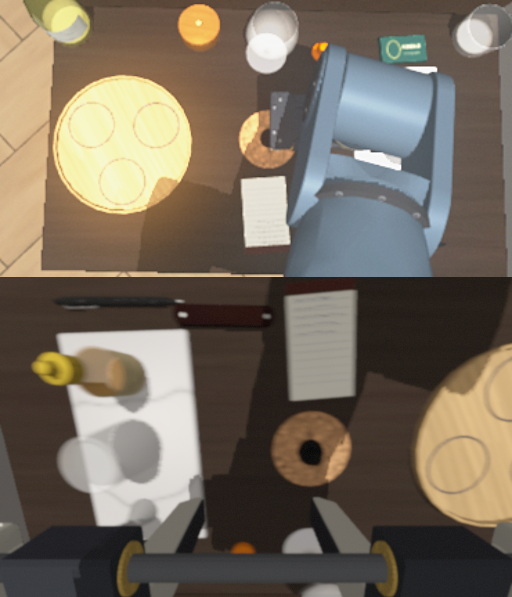

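The stopper stands stem up near the coaster's centre, and the three items stand untouched on the board. Next I'll take the jigger back.

{"api": "step_arm", "payload": {
  "deltas": [
    [[0, 0, 0, 0, -5, 0, 75], [0, 0, 0, 0, -5, 0, 75], [0, 0, 0, -2, -5.3, 0, 75], [0, 0, 0, -4, 0, 0, 75], [0, 0, 0, -2.3, 0, 0, 75]]
  ]
}}

```text
clock: 31.32
tcp_pos: [0.6105, -0.2338, 0.3714]
ee_rot: [3.141, -0.001, 3.141]
ft_force: [-0.5, 0.6, 0.3]
finger_gap: 0.07
```

{"api": "step_arm", "payload": {
  "deltas": [
    [[0, 0, 0, 0, 0, 3, 75], [0, 0, 0, 0, 0, 5, 75], [0, 0, 0, 0, 0, 3, 75], [0, 0, 0, 0, 0, 2, 75], [0, 0, 0, 0, 0, 0, 75]]
  ]
}}

```text
clock: 31.95
tcp_pos: [0.6091, -0.2336, 0.2411]
ee_rot: [3.141, -0.002, -3.141]
ft_force: [0.3, 0.1, 0.7]
finger_gap: 0.0694
```

{"api": "step_arm", "payload": {
  "deltas": [
    [[0, 0, 0, 0, 0, 0, 75], [0, 0, 0, 0, 0, 0, 0], [0, 0, 0, 0, 0, 0, 0], [0, 0, 0, 0, 0, 0, 0], [0, 0, 0, 0, 0, 0, 0]]
  ]
}}

```text
clock: 32.58
tcp_pos: [0.6092, -0.2342, 0.2425]
ee_rot: [3.141, 0.0, -3.141]
ft_force: [-0.2, 0.9, 1.2]
finger_gap: 0.0396
```

{"api": "step_arm", "payload": {
  "deltas": [
    [[0, 0, 0, 0, 0, 0, 0], [0, 0, 0, 0, 0, 0, 0], [0, 0, 0, 0, 0, 0, 0], [0, 0, 0, 0, 0, 0, 0], [0, 0, 0, 0, 0, 0, 0]]
  ]
}}

```text
clock: 33.2
tcp_pos: [0.6092, -0.2342, 0.2424]
ee_rot: [-3.142, 0.0, -3.141]
ft_force: [-0.3, 2.2, 5.4]
finger_gap: 0.0399
```

{"api": "step_arm", "payload": {
  "deltas": [
    [[0, 0, 0, 0, 0, -3, 0], [0, 0, 0, 0, 0, -5, 0], [0, 0, 0, 1, 0, -4, 0], [0, 0, 0, 3, 0, 0, 0], [0, 0, 0, 2.5, 3, 0, 0]]
  ]
}}

```text
clock: 33.83
tcp_pos: [0.5429, -0.2051, 0.3619]
ee_rot: [-3.141, -0.0, 3.14]
ft_force: [-0.5, 0.1, -2.6]
finger_gap: 0.0397
```

{"api": "step_arm", "payload": {
  "deltas": [
    [[0, 0, 0, 0, 5, 0, 0], [0, 0, 0, 0, 5.5, 0, 0], [0, 0, 0, 0, 5.5, 0, 0], [0, 0, 0, 0, 5.5, 0, 0], [0, 0, 0, 0, 5.5, 0, 0]]
  ]
}}

```text
clock: 34.45
tcp_pos: [0.5437, 0.0673, 0.3618]
ee_rot: [-3.141, -0.001, -3.142]
ft_force: [1.1, -1.5, -1.4]
finger_gap: 0.0398
```

{"api": "step_arm", "payload": {
  "deltas": [
    [[0, 0, 0, 0, 5.5, 0, 0], [0, 0, 0, 0, 5.5, 0, 0], [0, 0, 0, 0, 5.5, 0, 0], [0, 0, 0, 0, 4, 0, 0], [0, 0, 0, 0, 2.2, 0, 0]]
  ]
}}

```text
clock: 35.08
tcp_pos: [0.5437, 0.2942, 0.3615]
ee_rot: [-3.141, -0.001, -3.14]
ft_force: [-1.1, -0.8, -0.6]
finger_gap: 0.0399
```

{"api": "step_arm", "payload": {
  "deltas": [
    [[0, 0, 0, 0, 0, 3, 0], [0, 0, 0, 0, 0, 4, 0], [0, 0, 0, 0, 0, 3, 0], [0, 0, 0, 0, 0, 0, 0], [0, 0, 0, 0, 0, 0, 0]]
  ]
}}

```text
clock: 35.7
tcp_pos: [0.5445, 0.2925, 0.2634]
ee_rot: [3.141, 0.001, 3.141]
ft_force: [0.8, -0.5, -0.7]
finger_gap: 0.0399
```

{"api": "step_arm", "payload": {
  "deltas": [
    [[0, 0, 0, 0, 0, 1, 0], [0, 0, 0, 0, 0, 0.7, 0], [0, 0, 0, 0, 0, 0.4, 0], [0, 0, 0, 0, 0, 0, 0], [0, 0, 0, 0, 0, 0, 0]]
  ]
}}

```text
clock: 36.33
tcp_pos: [0.544, 0.2928, 0.2414]
ee_rot: [3.142, 0.0, -3.141]
ft_force: [-0.5, 0.0, -0.1]
finger_gap: 0.0399
```

{"api": "step_arm", "payload": {
  "deltas": [
    [[0, 0, 0, 0, 0, 0.1, 0], [0, 0, 0, 0, 0, 0, 0], [0, 0, 0, 0, 0, 0, 70], [0, 0, 0, 0, 0, 0, 70], [0, 0, 0, 0, 0, 0, 70]]
  ]
}}

```text
clock: 36.95
tcp_pos: [0.544, 0.2927, 0.2402]
ee_rot: [3.142, -0.0, -3.141]
ft_force: [0.0, -0.7, 0.8]
finger_gap: 0.0632
```

{"api": "step_arm", "payload": {
  "deltas": [
    [[0, 0, 0, 0, 0, -3, 70], [0, 0, 0, 0, 0, -5, 75], [0, 0, 0, 0, 0, -5, 85], [0, 0, 0, 2, -3, 0, 85], [0, 0, 0, 2, -5, 0, 85]]
  ]
}}

```text
clock: 37.58
tcp_pos: [0.5033, 0.2125, 0.3707]
ee_rot: [3.141, 0.001, -3.14]
ft_force: [1.2, -0.7, 0.2]
finger_gap: 0.0791
```

```bash
python3 - <<'E'
from h import *
T=wT(); print(get_state()['tcp_pos']); im=shot('wrist','w6.png'); np.save('T6.npy',T)
cv2.imwrite('pics/v6.png',cv2.resize(im[:300],None,fx=1.5,fy=1.5))
E
```

```text
[0.5033206  0.21246829 0.37067665]
```

View pics/v6.png

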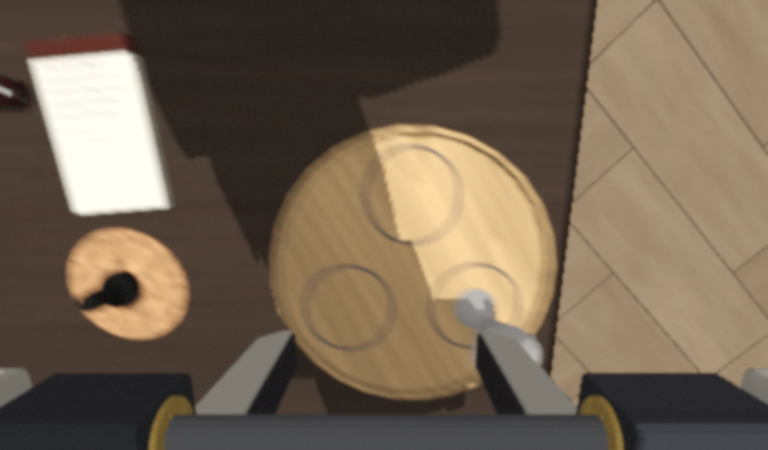

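The jigger's base at (475,307) is on the ring's centre. Next is the dasher bottle.

{"api": "step_arm", "payload": {
  "deltas": [
    [[0, 0, 0, 2, -5, 0, 85], [0, 0, 0, 2, -5, 0, 85], [0, 0, 0, 2, -5, 0, 85], [0, 0, 0, 0.9, -5, 0, 85], [0, 0, 0, 0, -5, 0, 85]]
  ]
}}

```text
clock: 38.25
tcp_pos: [0.4343, -0.0387, 0.3705]
ee_rot: [-3.142, 0.001, -3.141]
ft_force: [0.6, 0.3, 0.8]
finger_gap: 0.0788
```

{"api": "step_arm", "payload": {
  "deltas": [
    [[0, 0, 0, 0, -5, 0, 85], [0, 0, 0, 0, -5, 0, 85], [0, 0, 0, 0, -5, 0, 85], [0, 0, 0, 0, -3.2, 0, 85], [0, 0, 0, 0, -1.5, 0, 85]]
  ]
}}

```text
clock: 38.88
tcp_pos: [0.4349, -0.2356, 0.3702]
ee_rot: [3.142, -0.0, 3.14]
ft_force: [0.6, 0.7, 0.1]
finger_gap: 0.0789
```

{"api": "step_arm", "payload": {
  "deltas": [
    [[0, 0, 0, 0, 0, 3, 85], [0, 0, 0, 0, 0, 4, 85], [0, 0, 0, 0, 0, 4, 85], [0, 0, 0, 0, 0, 1.8, 85], [0, 0, 0, 0, 0, 0, 85]]
  ]
}}

```text
clock: 39.5
tcp_pos: [0.435, -0.2335, 0.2413]
ee_rot: [3.14, -0.002, -3.141]
ft_force: [0.1, 0.6, 0.2]
finger_gap: 0.0795
```

{"api": "step_arm", "payload": {
  "deltas": [
    [[0, 0, 0, 0, 0, 0, 0], [0, 0, 0, 0, 0, 0, 0], [0, 0, 0, 0, 0, 0, 0], [0, 0, 0, 0, 0, 0, 0], [0, 0, 0, 0, 0, 0, 0]]
  ]
}}

```text
clock: 40.12
tcp_pos: [0.4352, -0.2343, 0.2426]
ee_rot: [-3.141, 0.001, -3.141]
ft_force: [-0.3, 1.1, 4.9]
finger_gap: 0.0461
```

{"api": "step_arm", "payload": {
  "deltas": [
    [[0, 0, 0, 0, 0, 0, 0], [0, 0, 0, 0, 0, 0, 0], [0, 0, 0, 0, 0, 0, 0], [0, 0, 0, 0, 0, 0, 0], [0, 0, 0, 0, 0, 0, 0]]
  ]
}}

```text
clock: 40.75
tcp_pos: [0.4352, -0.2343, 0.2426]
ee_rot: [-3.141, 0.001, -3.142]
ft_force: [0.0, 1.8, 5.9]
finger_gap: 0.0461
```

{"api": "step_arm", "payload": {
  "deltas": [
    [[0, 0, 0, 0, 0, -3, 0], [0, 0, 0, 0, 0, -5, 0], [0, 0, 0, 0, 2, -4, 0], [0, 0, 0, 0, 5, 0, 0], [0, 0, 0, -0.5, 5, 0, 0]]
  ]
}}

```text
clock: 41.38
tcp_pos: [0.4396, -0.1131, 0.3624]
ee_rot: [-3.141, 0.0, 3.141]
ft_force: [0.6, -0.5, -1.7]
finger_gap: 0.0464
```

{"api": "step_arm", "payload": {
  "deltas": [
    [[0, 0, 0, -0.5, 5, 0, 0], [0, 0, 0, -0.5, 5, 0, 0], [0, 0, 0, 0, 5, 0, 0], [0, 0, 0, 0, 5, 0, 0], [0, 0, 0, 0, 5, 0, 0]]
  ]
}}

```text
clock: 42.0
tcp_pos: [0.4497, 0.1373, 0.362]
ee_rot: [-3.141, -0.0, -3.141]
ft_force: [0.7, -1.3, -1.1]
finger_gap: 0.0458
```

{"api": "step_arm", "payload": {
  "deltas": [
    [[0, 0, 0, 0, 5, 0, 0], [0, 0, 0, 0, 3.5, 0, 0], [0, 0, 0, 0, 1.5, 2, 0], [0, 0, 0, 0, 0, 4, 0], [0, 0, 0, 0, 0, 3, 0]]
  ]
}}

```text
clock: 42.62
tcp_pos: [0.4495, 0.2358, 0.2705]
ee_rot: [-3.141, -0.001, -3.141]
ft_force: [-0.4, 0.7, -2.5]
finger_gap: 0.0455
```

{"api": "step_arm", "payload": {
  "deltas": [
    [[0, 0, 0, 0, 0, 1.5, 0], [0, 0, 0, 0, 0, 0.8, 0], [0, 0, 0, 0, 0, 0, 0], [0, 0, 0, 0, 0, 0, 0], [0, 0, 0, 0, 0, 0, 0]]
  ]
}}

```text
clock: 43.25
tcp_pos: [0.4502, 0.2358, 0.2499]
ee_rot: [3.141, 0.001, -3.141]
ft_force: [-0.9, 0.1, -2.0]
finger_gap: 0.046
```

{"api": "step_arm", "payload": {
  "deltas": [
    [[0, 0, 0, 0, 0, 0.6, 0], [0, 0, 0, 0, 0, 0.3, 0], [0, 0, 0, 0, 0, 0.1, 0], [0, 0, 0, 0, 0, 0, 0], [0, 0, 0, 0, 0, 0, 80]]
  ]
}}

```text
clock: 43.88
tcp_pos: [0.4501, 0.2358, 0.2395]
ee_rot: [3.141, 0.001, -3.141]
ft_force: [-0.1, 0.0, 0.4]
finger_gap: 0.0521
```

{"api": "step_arm", "payload": {
  "deltas": [
    [[0, 0, 0, 0, 0, 0, 80], [0, 0, 0, 0, 0, 0, 80], [0, 0, 0, 0, 0, -3, 80], [0, 0, 0, 0, 0, -5, 80], [0, 0, 0, 0, 0, -5, 80]]
  ]
}}

```text
clock: 44.5
tcp_pos: [0.4499, 0.2356, 0.3705]
ee_rot: [-3.141, -0.001, -3.141]
ft_force: [1.0, 0.0, -0.9]
finger_gap: 0.0744
```

{"api": "step_arm", "payload": {
  "deltas": [
    [[0, 0, 0, 0, -5, -1, 100], [0, 0, 0, 0, -5, 0, 100], [0, 0, 0, 0, -5, 0, 100], [0, 0, 0, -1, -5, 0, 100], [0, 0, 0, -2, -5, 0, 100]]
  ]
}}

```text
clock: 45.12
tcp_pos: [0.4799, -0.0159, 0.3794]
ee_rot: [3.142, 0.0, -3.141]
ft_force: [0.8, 1.2, 0.4]
finger_gap: 0.0931
```

{"api": "step_arm", "payload": {
  "deltas": [
    [[0, 0, 0, -2, -5, 0, 100], [0, 0, 0, -2, -5, 0, 100], [0, 0, 0, 0, -5, 0, 100], [0, 0, 0, 0, -5, 0, 100], [0, 0, 0, 0, -2, 0, 100]]
  ]
}}

```text
clock: 45.75
tcp_pos: [0.5198, -0.2364, 0.3789]
ee_rot: [3.142, -0.0, 3.14]
ft_force: [-0.1, -0.0, -0.2]
finger_gap: 0.0929
```

{"api": "step_arm", "payload": {
  "deltas": [
    [[0, 0, 0, 0, 0, 3, 100], [0, 0, 0, 0, 0, 4, 100], [0, 0, 0, 0, 0, 3, 100], [0, 0, 0, 0, 0, 0, 100], [0, 0, 0, 0, 0, 0, 100]]
  ]
}}

```text
clock: 46.38
tcp_pos: [0.5205, -0.2341, 0.2804]
ee_rot: [-3.141, 0.001, -3.141]
ft_force: [0.7, 0.3, 0.6]
finger_gap: 0.0928
```

{"api": "step_arm", "payload": {
  "deltas": [
    [[0, 0, 0, 0, 0, 2, 100], [0, 0, 0, 0, 0, 0.5, 100], [0, 0, 0, 0, 0, 0, 100], [0, 0, 0, 0, 0, 0, 0], [0, 0, 0, 0, 0, 0, 0]]
  ]
}}

```text
clock: 47.0
tcp_pos: [0.5202, -0.2343, 0.2549]
ee_rot: [-3.141, 0.001, -3.141]
ft_force: [-0.5, -0.3, 0.9]
finger_gap: 0.0776
```

{"api": "step_arm", "payload": {
  "deltas": [
    [[0, 0, 0, 0, 0, 0, 0], [0, 0, 0, 0, 0, 0, 0], [0, 0, 0, 0, 0, 0, 0], [0, 0, 0, 0, 0, 0, 0], [0, 0, 0, 0, 0, 0, 0]]
  ]
}}

```text
clock: 47.62
tcp_pos: [0.5201, -0.2343, 0.2543]
ee_rot: [-3.142, 0.0, -3.141]
ft_force: [-0.5, -1.1, 0.4]
finger_gap: 0.0586
```

{"api": "step_arm", "payload": {
  "deltas": [
    [[0, 0, 0, 0, 0, -3, 0], [0, 0, 0, 0, 0, -5, 0], [0, 0, 0, 0, 2, -3, 0], [0, 0, 0, 0, 5, 0, 0], [0, 0, 0, 0, 5, 0, 0]]
  ]
}}

```text
clock: 48.25
tcp_pos: [0.5197, -0.1131, 0.3643]
ee_rot: [3.142, 0.0, 3.141]
ft_force: [0.3, 0.3, -1.4]
finger_gap: 0.0588
```

{"api": "step_arm", "payload": {
  "deltas": [
    [[0, 0, 0, 0, 5, 0, 0], [0, 0, 0, 0, 5, 0, 0], [0, 0, 0, -0.8, 5, 0, 0], [0, 0, 0, -0.9, 5, 0, 0], [0, 0, 0, -1, 5, 0, 0]]
  ]
}}

```text
clock: 48.88
tcp_pos: [0.5469, 0.1374, 0.364]
ee_rot: [-3.141, -0.0, -3.141]
ft_force: [0.6, -0.7, -2.3]
finger_gap: 0.0585
```

{"api": "step_arm", "payload": {
  "deltas": [
    [[0, 0, 0, 0, 3.2, 0, 0], [0, 0, 0, 0, 1.5, 0, 0], [0, 0, 0, 0, 0, 3, 0], [0, 0, 0, 0, 0, 4, 0], [0, 0, 0, 0, 0, 2, 0]]
  ]
}}

```text
clock: 49.5
tcp_pos: [0.5465, 0.1819, 0.2722]
ee_rot: [-3.141, -0.003, 3.141]
ft_force: [-0.4, -0.1, -1.1]
finger_gap: 0.0585
```

{"api": "step_arm", "payload": {
  "deltas": [
    [[0, 0, 0, 0, 0, 1, 0], [0, 0, 0, 0, 0, 0.5, 0], [0, 0, 0, 0, 0, 0, 0], [0, 0, 0, 0, 0, 0, 0], [0, 0, 0, 0, 0, 0, 0]]
  ]
}}

```text
clock: 50.12
tcp_pos: [0.5471, 0.1828, 0.2598]
ee_rot: [3.141, 0.001, -3.141]
ft_force: [0.9, -0.1, -1.2]
finger_gap: 0.0582
```

{"api": "step_arm", "payload": {
  "deltas": [
    [[0, 0, 0, 0, -0.05, 0.5, 0], [0, 0, 0, 0, 0, 0.2, 0], [0, 0, 0, 0, 0, 0.1, 0], [0, 0, 0, 0, 0, 0, 0], [0, 0, 0, 0, 0, 0, 0]]
  ]
}}

```text
clock: 50.75
tcp_pos: [0.5471, 0.1822, 0.2523]
ee_rot: [-3.141, 0.0, -3.141]
ft_force: [-5.1, -1.8, 13.1]
finger_gap: 0.0586
```

{"api": "step_arm", "payload": {
  "deltas": [
    [[0, 0, 0, 0, 0, 0, 95], [0, 0, 0, 0, 0, 0, 95], [0, 0, 0, 0, 0, 0, 95], [0, 0, 0, 0, 0, 0, 95], [0, 0, 0, 0, 0, -3, 95]]
  ]
}}

```text
clock: 51.38
tcp_pos: [0.5465, 0.1821, 0.2798]
ee_rot: [-3.141, -0.004, -3.141]
ft_force: [-0.3, -1.0, -0.0]
finger_gap: 0.0883
```

{"api": "step_arm", "payload": {
  "deltas": [
    [[0, 0, 0, 0, 0, -5, 95], [0, 0, 0, 0, 0, -5, 95], [0, 0, 0, 4, 0, -2, 95], [0, 0, 0, 5, 0, 0, 95], [0, 0, 0, 0, 2.5, 0, 95]]
  ]
}}

```text
clock: 52.0
tcp_pos: [0.4544, 0.2066, 0.4013]
ee_rot: [-3.141, -0.001, 3.141]
ft_force: [1.1, 0.6, 0.2]
finger_gap: 0.0883
```

{"api": "step_arm", "payload": {
  "deltas": [
    [[0, 0, 0, 0, 2.5, 0, 95], [0, 0, 0, 0, 0, 0, 95], [0, 0, 0, 0, 0, 0, 95], [0, 0, 0, 0, 0, 0, 95], [0, 0, 0, 0, 0, 0, 95]]
  ]
}}

```text
clock: 52.62
tcp_pos: [0.4571, 0.2318, 0.4012]
ee_rot: [-3.142, -0.0, 3.141]
ft_force: [0.2, -0.1, 0.2]
finger_gap: 0.0882
```

```bash
python3 - <<'E'
from h import *
T=wT(); print(get_state()['tcp_pos']); im=shot('wrist','w7.png'); np.save('T7.npy',T)
from fit import fit; p=fit('pics/w7.png',T); print(p)
for q in ['tumbler_mid','dasher_mid','measure_mid']:
    for d in recognise('wrist',q)[:1]: print(q,np.round(d['xyz'],4),d['p'])
s=shot('side','s7.png'); b=cv2.resize(im,None,fx=1.2,fy=1.2,interpolation=cv2.INTER_CUBIC); t=np.linspace(0,2*np.pi,60)
for (x,y),r in zip(p[2],(.0205,.0235,.034)):
    cv2.polylines(b,[np.int32([np.array(wproj(T,[x+r*np.cos(k),y+r*np.sin(k),.008]))*1.2 for k in t])],True,(0,0,255),1,cv2.LINE_AA)
b=b[60:360]; cv2.imwrite('pics/v7.png',np.vstack([b,cv2.resize(s[110:310,130:390],(390,300)) if 0 else cv2.copyMakeBorder(cv2.resize(s[110:310,130:390],(390,300)),0,0,0,b.shape[1]-390,0)]))
E
```

```text
[0.45711087 0.2317527  0.40123675]
(array([0.51236522, 0.23865795, 1.06499889]), np.float64(-77.95277777777778), [(np.float64(0.5434), np.float64(0.2946)), (np.float64(0.4484), np.float64(0.2375)), (np.float64(0.5453), np.float64(0.1838))])
dasher_mid [0.4407 0.2334 0.0978] 0.96
measure_mid [0.5492 0.2927 0.0824] 0.67
```

View pics/v7.png

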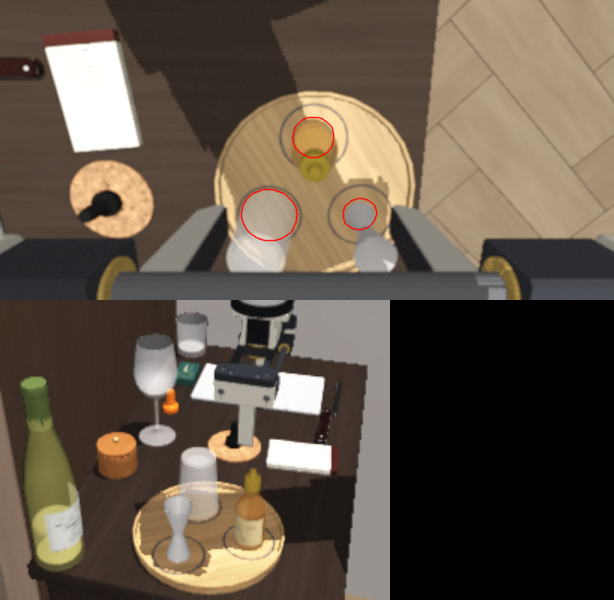

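The bases line up with their ring-centre circles at (313,137), (269,215) and (360,214). Everything stands upright and the arm is clear, so I'm handing in.

```bash
python3 -c "
from bench import *
print(job_done())"
```

```text
the job is handed in; nothing more can be done
None
```

The job is handed in, finished at about 53 s of the 141 s allowed. I set the tumbler, jigger and dasher bottle on the marble board and stood the black stopper stem up on the coaster. Then I put the three back in the caddy, each on the ring it came from.

- **Final position:** in the last wrist picture all three bases sit on their rings, centred to about 1–3 mm. The side view shows all three upright. The stopper is near the middle of the coaster, the neighbouring things look untouched, and the arm is clear.
- **Disagreement:** the top and wrist cameras put the caddy centre 2–4 mm apart, so I used values in between.
- **Check that came up empty:** in the last wrist picture the network did not report the tumbler, so I checked it by eye.
- **Grip reading:** the gripper read 17 mm on the stopper's 20 mm stem. The hold was firm and it stood properly once placed.

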